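Tap a flush finger pull square into a sliding cupboard door

ROBOT

A 6-joint arm with a two-finger parallel gripper is mounted at the origin on the work surface. World frame = base frame: x ahead of the robot, y to its left, z up, the work surface at z = 0. Lengths are in m, angles in degrees, forces in N, time in s.
With the tool pointing down it reaches from about 0.4 to 0.825 m from the base axis. Payload 7 kg.
Tool frame: the origin (TCP) lies midway between the tips of the shut fingers; the grasp point (between the pads) lies r.grip_depth behind it (r.grip_depth is the distance from the TCP to the grasp point, in m); z points along the fingers, y is the line along which they close (so a half turn about z gives the same grasp; the last joint's range is limited). The gripper opens to 88 mm and grips with 3 to 60 N. Pads are 19 mm wide; open, the fingers measure 130 mm over their backs; the gripper's body (78 mm by 193 mm) begins 47 mm behind the grasp point.
Start: joints at [93.054, 20.546, 0.682, 0, -70.136, -16.507], TCP at [0.157, 0.656, 0.227] pointing down, gripper open.
Joint ranges: [-176.03, 176.03], [-82.01, 121.73], [-58.28, 71.71], [-173.87, 95.51], [-174.79, -0.11], [-173.66, 173.66]. Speed limits (degrees/s): [136.94, 136.94, 172.46, 180, 180, 180].

INTERFACE

Orientations are given as [roll, pitch, yaw] about the fixed x, y, z axes, in that order (R = Rz(yaw) Ry(pitch) Rx(roll)).
In Python, from plant import r, camrig, probe_bus, close_job gives the robot as it stands (r), with the cameras (camrig), the readings (probe_bus) and the job as plain functions.
- The arm moves only by the shell command python3 drive.py 'ROWS' [OPENING] [FORCE]. ROWS is a JSON list of rows, 1 to 12 of them, each of 6 numbers: dx, dy, dz in m, then a rotation vector rx, ry, rz in degrees; each row is the pose to reach, as a shift and turn from the pose commanded when the command began, along the tool's axes at that moment; what a row does not reach only later rows make up. A row lasts 1/12 s, in which the tool goes at most 0.0417 m and 7.16 degrees, less where a joint would pass 70% of its speed; a pose out of reach is approached as far as the arm can. OPENING is the finger opening in m, set as the command begins (- or left out keeps the last). The fingers move at their own pace and stop on an object; FORCE is the grip in N (left out, the last holds). Time passes only in rows, so rows that do not move let the fingers close. It prints the time, the measured TCP pose, the force, the opening and the grip force at its end.
- probe_bus.get_state(): the state, without advancing time (a new reading comes with each control period).
- camrig.capture(name): name is "scene" or "side" or "wrist"; returns a dict with "frame" (384x512x3 uint8, red, green, blue), "z_map" (384x512 float32, m along the optical axis (not along the pixel's ray), 0 where there is no reading), "fx", "fy", "cx", "cy" (pixels), "D" ([k1, k2, p1, p2, k3] as OpenCV has them; the pictures are not rectified), "cam_to_world" (4x4, takes a point from camera to world coordinates). Camera axes: x right, y down, z forward; pixel columns grow to the right and rows downward; lengths in m; the calibration is good to about 2 mm. A picture is of the moment at which its call begins.
- close_job(): hands the job in; it is judged then, once.
The state is a dict: "time_s": time; "joints": joint angles; "qd": joint speeds; "joint_torque": joint torques, N m; "tcp_pos": TCP position; "eef_rot": TCP orientation; "contact_force": force on the tool from outside, world axes, zero at the start; "moment": the same for the moment, N m; "gripper_width": finger opening in m; "gripper_force": force on a finger pad.
Only numpy, scipy, OpenCV 4.12 (cv2) and the standard library are available. Lean on these libraries where they do the work, as an engineer would, in place of code of your own. Each camera call takes 0.05 s, during which the arm holds its last target. There are 200 camera calls.

TASK

Fit the larger of the two round flush pulls into the bore of the cupboard door: set it into the mouth of the bore by hand, let go, then take the nylon-faced mallet and tap it down on its flange with the mallet's face, alternating from side to side so that it goes in square and never cocks, until the flange sits flat and fully home on the door. Use only the mallet to drive it, don't strike inside the dish or hit the door, leave everything else where it is, and put the mallet back on its rest as you found it.

Things in the scene. Friction and masses are not known exactly. Their poses are not given: they have to be found in the camera images.
- door: brown sliding-cupboard door, 300 x 240 x 30 mm, flat and immovable on 8 mm pads: top face 38 mm above the bench. Origin: its middle at bench height; x along the 300 mm length, away from the robot at yaw 0; z up. Two black steel holdfasts clamp its far corners: pads at x 125, y +-88 mm, bent arms up to 101 mm above the bench, shanks at y +-143 mm
- bore (a point): centre of the mouth of the blind bore, on the door's top face, at x -80, y 0 mm of the door; z up. 53 mm wide, 21 mm deep. From about 5 mm down the wood is about 1 mm tight on the pull and gives elastically: it grips by friction, the pull stays as left. Driving takes some 10 to 22 N on one side of the flange: that side goes down, the other stays up or rises a little
- pull: larger round flush pull, plain steel, 160 g, standing foot down on the tray: body 50 mm across, 16 mm long, its foot rounded by 3 mm; flange 60 mm across, 3 mm thick, on top (19 mm up); open dish 42 mm wide, 13 mm deep (flange top: a ring of radius 21 to 30 mm). Origin: centre of its underside; z up its axis. Pressed into the bore with about 5 N it stops, flange 6 to 9 mm above the door
- flange (a point): centre of the plane of the flange's underside on the larger pull, 16 mm above its origin; level with the door's top face when fully home
- small_pull: the smaller round flush pull, same shape and height, body 40 mm, flange 50 mm across, beside the larger one on the tray; leave it. Origin: centre of its underside
- tray: flat board of light wood, 300 x 100 x 12 mm, fixed on one side of the bench; the two round pulls stand on it side by side along its length (either way round). Origin: centre of its underside, x along its length
- rest: mallet rest, fixed on one side of the bench (the tray is on the other; the sides may swap): dark board 300 x 80 x 12 mm with a block 40 x 70 mm, 37 mm tall, standing on it at x 60 to 100 mm. Origin: centre of the board's underside, x along its length
- mallet: nylon-faced mallet, 0.4 kg: upright head 100 mm tall, 30 mm across, white faces at both ends (flat for about 24 mm); wooden handle 18 mm wide, 26 mm high, its middle 50 mm above the lower face, level from the head to 230 mm along x. Origin: centre of the lower (striking) face; z up the head; x along the handle. It stands face down on the rest's board, handle on the block
- grip (a point): point on the middle line of the mallet's handle, 75 mm from the head's axis and 50 mm above the lower face, near the centre of mass: a good place to grip across the 18 mm width
- sanding_block: cork sanding block, 100 x 62 x 34 mm, lying loose on the far half of the door; leave it. Origin: centre of its underside, x along its length
- glue: white glue bottle, 58 mm across, 165 mm tall, upright on the bench between robot and door (its place in the row of four varies). Origin: centre of its underside
- finish_jar: amber jar of finish, 72 mm across, 85 mm tall, upright on the bench between robot and door (its place in the row of four varies). Origin: centre of its underside
- oak_sample: flat wood sample, 90 x 60 x 18 mm, on the bench between robot and door (its place in the row of four varies). Origin: centre of its underside
- tape_roll: roll of yellow tape, 90 mm across, 24 mm tall, lying flat on the bench between robot and door (its place in the row of four varies). Origin: centre of its underside
- oblong_pull: oblong steel flush pull, 120 x 52 x 17 mm, lying loose on the far half of the door; leave it. Origin: centre of its underside, x along its length

How it is judged (in metres and radians):
On the way, in this order (a step that is already met when the one before it is completed fails the run):
1. the large pull stands started in the mouth of the bore, square and let go, not yet driven (horizontal distance between flange and bore below 0.004 m and z of flange in the frame of bore between 0.004 and 0.013 m and angle between pull's own z axis and vertical below 0.16 rad and contact force between the fingers and pull below 0.3 N), for 0.2 s.
2. the mallet has driven the pull in, its flange flat and fully home on the door (horizontal distance between flange and bore below 0.003 m and z of flange in the frame of bore below 0.0015 m and angle between pull's own z axis and vertical below 0.03 rad), for 0.2 s.
At the end, for the whole second after the job is handed in: The large pull sits in the bore, centred to 3 mm, flange less than 1.5 mm off the door and level to 0.03 rad, at rest; the mallet stands on its rest again, face on the board and upright to 0.1 rad, handle on the block, grip point within 55 mm of the rest's middle, let go (all of step 2 and linear speed of pull below 0.01 m/s and z of mallet in the frame of rest below 0.02 m and horizontal distance between grip and rest below 0.055 m and angle between mallet's own z axis and vertical below 0.1 rad and linear speed of mallet below 0.02 m/s); the robot touches nothing.
It fails at once if the pull cocks under the mallet (more than 0.16 rad, 9 degrees, out of square while struck) (horizontal distance between flange and bore below 0.01 m and z of flange in the frame of bore below 0.014 m and angle between pull's own z axis and vertical above 0.16 rad and contact force between mallet and pull above 0.5 N).
It fails at once if the fingers drive the pull in (pressing it once its flange is within 4 mm of the door) (horizontal distance between flange and bore below 0.01 m and z of flange in the frame of bore below 0.004 m and contact force between the fingers and pull above 2 N).
It fails at once if the mallet strikes inside the dish, or with something other than its face (contact force between mallet and pull above 2 N and (horizontal distance between mallet and pull below 0.009 m or angle between the z axis of mallet and the z axis of door, either way round above 0.5 rad)).
It fails at once if the mallet hits the door (contact force between mallet and door above 10 N).
It fails at once if anything else is shifted by more than 20 mm (distance of any of small_pull, oblong_pull, glue, finish_jar, sanding_block, tape_roll, oak_sample from where it was at the start of the episode above 0.02 m).
It also fails if it takes over 72 s, if anything falls off the work surface, if the arm or the gripper's body presses on something with over 40 N, if the wrist force passes 120 N, or if a joint passes its speed limit or range.

## Working session

There is one attempt and no reset: what is moved stays moved. The work goes in short steps, Python scripts to look and compute and a shell command to move; the robot and the scene stay as the last step left them, time stands still between calls to the robot, and variables do not carry over. Pictures are saved under pics/ and viewed, at most 13 in all, crops included, and the job is handed in when it is done.

```bash
ls; mkdir -p pics; python3 - <<'E'
from plant import r, camrig, probe_bus, close_job
import cv2,numpy as np
print(probe_bus.get_state(), r.grip_depth)
for n in("scene","side","wrist"):
    c=camrig.capture(n); np.savez(f"pics/{n}0.npz",**c); cv2.imwrite(f"pics/{n}0.png",c["frame"][:,:,::-1])
    print(n,c["fx"],c["cx"],c["cy"],c["D"],np.round(c["cam_to_world"],3).tolist())
E
```

```text
drive.py
pics
plant.py
{'time_s': 0.0, 'joints': array([ 9.30542072e+01,  2.05916530e+01,  6.34924120e-01, -2.08288667e-02,
       -7.01363309e+01, -1.65055511e+01]), 'qd': array([ 0.0477715 ,  0.10642313, -0.06535205,  0.04833235, -0.07988142,
       -0.08292216]), 'joint_torque': array([ 1.87737322e-03, -5.82724893e+01,  2.93054867e+01,  6.99725121e+00,
        6.98770760e-03, -1.58933394e-04]), 'tcp_pos': array([0.15694134, 0.65600297, 0.22562674]), 'eef_rot': array([ 1.79905212e+02, -7.66802425e-03, -1.34584307e+01]), 'contact_force': array([-0.75129437, -0.33226757, -0.23498865]), 'moment': array([ 0.01686121,  0.00692877, -0.02363067]), 'gripper_force': 0.0, 'gripper_width': 0.08805290285035286} 0.0188
scene 397.12106167709214 258.26125900842754 188.71199084686862 [-0.03702772  0.          0.          0.          0.        ] [[-0.809, 0.414, -0.416, 0.955], [0.587, 0.59, -0.554, 0.556], [0.016, -0.693, -0.721, 0.786], [0.0, 0.0, 0.0, 1.0]]
side 445.41696919123865 260.84958238480925 199.90384434030275 [-0.05377761  0.          0.          0.          0.        ] [[-0.992, -0.093, 0.08, 0.44], [-0.122, 0.699, -0.705, 0.935], [0.009, -0.709, -0.705, 0.995], [0.0, 0.0, 0.0, 1.0]]
wrist 314.59923796246335 252.7518472809538 188.89030228201338 [0.02172015 0.         0.         0.         0.        ] [[-0.232, -0.931, -0.282, 0.233], [-0.973, 0.223, 0.066, 0.639], [0.001, 0.289, -0.957, 0.383], [0.0, 0.0, 0.0, 1.0]]
```

```bash
python3 - <<'E'
import cv2,numpy as np
a=[cv2.imread(f"pics/{n}0.png") for n in("scene","side","wrist")]
cv2.imwrite("pics/m0.png",cv2.resize(np.hstack(a[:2]),(800,300)))
cv2.imwrite("pics/sc.png",cv2.resize(a[0],(800,600)));cv2.imwrite("pics/si.png",cv2.resize(a[1],(800,600)))
E
```

```text
(no output)
```

View pics/sc.png

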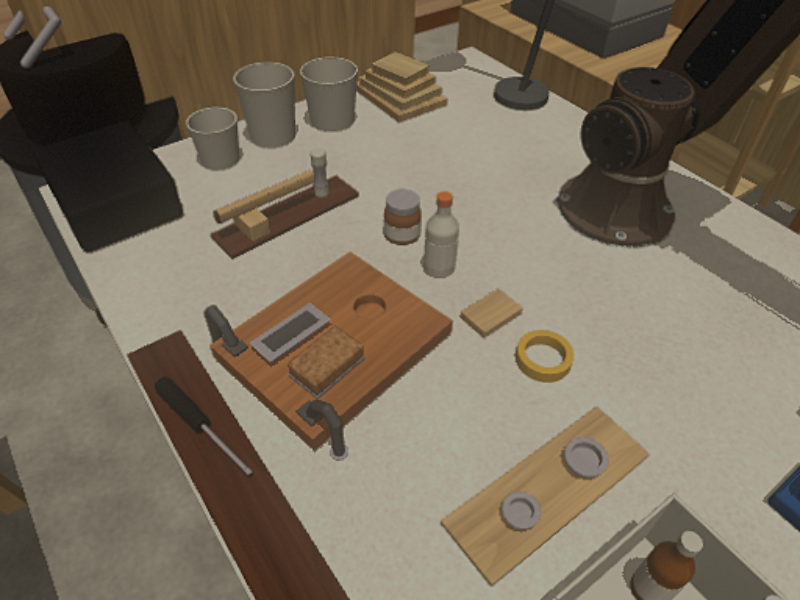

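View pics/si.png

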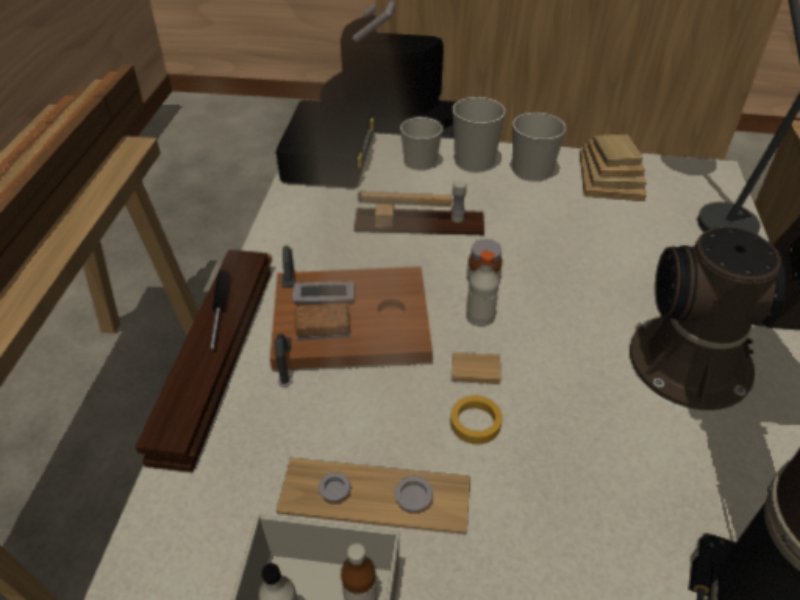

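View pics/wrist0.png

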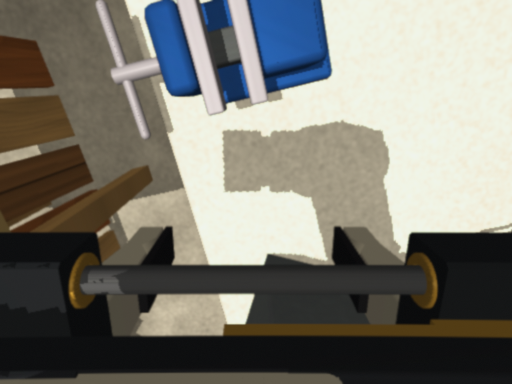

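The scene view (800 px wide) shows the large pull at (585,458), the small one at (521,511), the bore at (370,303), and the mallet head top at (318,157) with its handle running to (218,215). The side view shows the large pull at (413,494), bore at (391,308), and mallet head at (459,187) with the handle to (362,196). The wrist view sees only off-task clutter.

```bash
cat > h.py <<'E'
import cv2,numpy as np
def load(f): return dict(np.load(f))
def rays(c,uv):
    K=np.array([[c["fx"],0,c["cx"]],[0,c["fy"],c["cy"]],[0,0,1]],float)
    p=cv2.undistortPoints(np.float64(uv).reshape(-1,1,2),K,c["D"]).reshape(-1,2)
    T=c["cam_to_world"]; d=np.c_[p,np.ones(len(p))]@T[:3,:3].T
    return T[:3,3],d
def plane(c,uv,z):
    o,d=rays(c,uv); return o+d*((z-o[2])/d[:,2])[:,None]
def depth(c,uv):
    o,d=rays(c,uv); uv=np.int32(np.round(np.reshape(uv,(-1,2))))
    return o+d*c["z_map"][uv[:,1],uv[:,0]][:,None]
def tri(c1,u1,c2,u2):
    o1,d1=rays(c1,u1);o2,d2=rays(c2,u2)
    A=np.c_[d1[0],-d2[0]]; s=np.linalg.lstsq(A,o2-o1,rcond=None)[0]
    a=o1+s[0]*d1[0];b=o2+s[1]*d2[0]
    return (a+b)/2,np.linalg.norm(a-b)
def pix(c,P):
    T=np.linalg.inv(c["cam_to_world"]);K=np.array([[c["fx"],0,c["cx"]],[0,c["fy"],c["cy"]],[0,0,1]],float)
    return cv2.projectPoints(np.float64(P).reshape(-1,1,3),cv2.Rodrigues(T[:3,:3])[0],T[:3,3],K,c["D"])[0].reshape(-1,2)
E
python3 - <<'E'
from h import *
S=load("pics/scene0.npz");I=load("pics/side0.npz");k=.64
np.set_printoptions(precision=4,suppress=True)
P=dict(large=((585,458),(413,494)),small=((521,511),(335,488)),bore=((370,303),(391,308)),headtop=((318,155),(460,186)),handleend=((218,215),(362,196)),
 glue=((445,200),(487,259)),jar=((403,197),(485,248)),oak=((492,312),(476,367)),tape=((545,355),(476,418)),
 doorNR=((350,255),(422,270)),doorNL=((451,323),(430,352)),doorFL=((316,436),(273,355)),doorFR=((214,345),(280,270)),
 traycorner1=((598,408),(470,475)),tc2=((648,455),(467,528)),tc3=((492,582),(278,513)),tc4=((443,522),(290,460)),
 r1=((338,180),(484,212)),r2=((358,195),(484,233)),r3=((233,255),(356,231)),r4=((212,235),(358,209)))
for n,(a,b) in P.items():
    a=np.array(a)*k;b=np.array(b)*k
    print(n,*tri(S,a,I,b),depth(S,a)[0],depth(I,b)[0])
E
```

```text
large [0.4927 0.3647 0.023 ] 0.00022802914546200023 [0.4897 0.3635 0.0179] [0.4928 0.3635 0.0211]
small [0.6167 0.3686 0.0213] 0.00040950333016108204 [0.6157 0.368  0.0193] [0.6176 0.3662 0.0167]
bore [ 0.582  -0.0307  0.0405] 0.005242836513747501 [ 0.5691 -0.0519  0.0179] [ 0.5859 -0.0508  0.0171]
headtop [ 0.4744 -0.3719  0.102 ] 0.0008428318036232248 [ 0.4816 -0.3583  0.1126] [ 0.4742 -0.3604  0.1094]
handleend [ 0.6965 -0.3635  0.0602] 0.0018343661724786787 [ 0.7004 -0.3496  0.0722] [ 0.6926 -0.3427  0.074 ]
glue [ 0.4062 -0.0659  0.1546] 0.0015675719597120475 [ 0.4143 -0.0571  0.1646] [ 0.4066 -0.0565  0.1614]
jar [ 0.4089 -0.1787  0.0901] 0.0040898268470749895 [ 0.4036 -0.1867  0.0853] [ 0.4092 -0.1774  0.0885]
oak [0.4082 0.0786 0.0113] 0.0009113000006785058 [0.4144 0.0842 0.0197] [0.4083 0.0848 0.0191]
tape [0.4022 0.1981 0.0139] 0.0016975985058652195 [0.3934 0.1929 0.0007] [0.4014 0.1889 0.0029]
doorNR [ 0.5358 -0.1662  0.0242] 0.0009108044383302679 [ 0.5441 -0.1522  0.0397] [ 0.5381 -0.1905  0.0022]
doorNL [0.4955 0.0733 0.035 ] 0.0003212925942014444 [0.4935 0.0712 0.0316] 
[... 327 characters left out ...]
011]
tc2 [0.4054 0.4079 0.0087] 0.006416900338777245 [0.4031 0.4095 0.0022] [ 0.4036  0.3992 -0.0014]
tc3 [0.7003 0.4111 0.0004] 0.0033431564338545815 [0.7032 0.4118 0.0122] [0.7    0.4147 0.004 ]
tc4 [0.7035 0.3175 0.0071] 0.001753413352044852 [0.7047 0.3183 0.0123] [0.7029 0.3203 0.0101]
r1 [ 0.4151 -0.4074  0.0038] 0.009452871848884582 [ 0.4261 -0.386   0.0152] [ 0.4142 -0.4223 -0.0013]
r2 [ 0.411  -0.3336  0.0035] 0.0021902129479947326 [ 0.412  -0.3316  0.0039] [ 0.4109 -0.3352  0.0037]
r3 [ 0.7028 -0.3089  0.0023] 0.005072553040134247 [ 0.7037 -0.3064  0.008 ] [ 0.7038 -0.3103 -0.002 ]
r4 [ 0.7116 -0.3834  0.0063] 6.239177379753964e-05 [ 0.7132 -0.3772  0.0115] [ 0.7098 -0.3746  0.0129]
```

```bash
cat > go.py <<'E'
# usage: go.py x y z yaw [n] : shift in tool axes, rotation about tool z, and rows needed
import sys,numpy as np
from scipy.spatial.transform import Rotation as R
from plant import r, camrig, probe_bus, close_job
s=probe_bus.get_state();t=np.array([float(a) for a in sys.argv[1:4]])
Rm=R.from_euler("xyz",s["eef_rot"],degrees=True)
d=Rm.inv().apply(t-s["tcp_pos"]); Rt=R.from_euler("xyz",[180,0,float(sys.argv[4])],degrees=True)
rv=(Rm.inv()*Rt).as_rotvec(degrees=True)
print(s["time_s"],"d",d.round(4),"rv",rv.round(2),"rows",np.linalg.norm(d)/.0417,np.linalg.norm(rv)/7.16,"F",s["contact_force"].round(1))
E
python3 go.py 0.45 0.3645 0.17 0
python3 - <<'E'
from h import *
W=load("pics/wrist0.npz")
for z in (.227,.1,.06,0.02): print(pix(W,[0.157,.656,z]))
S=load("pics/scene0.npz");I=load("pics/side0.npz");k=.64
for a,b in(((327,360),(322,320)),((291,332),(324,292))): print(tri(S,np.array(a)*k,I,np.array(b)*k))
E
```

```text
0.15 d [0.3528 0.2153 0.0562] rv [  0.07  -0.   -13.46] rows 10.003688109417375 1.8796015288521295 F [ 0.4  0.3 -0.6]
[[253.79353004 242.66156366]]
[[253.2101394  181.03075238]]
[[253.11496473 170.96736669]]
[[253.03946852 162.98292152]]
(array([0.70487714, 0.03797904, 0.05631169]), np.float64(4.89666838750537e-05))
(array([ 0.71947827, -0.04695418,  0.04831103]), np.float64(0.000285050697696416))
```

```bash
python3 drive.py '[[0.353,0.215,0.056,0,0,-13.5],[0.353,0.215,0.056,0,0,-13.5],[0.353,0.215,0.056,0,0,-13.5],[0.353,0.215,0.056,0,0,-13.5],[0.353,0.215,0.056,0,0,-13.5],[0.353,0.215,0.056,0,0,-13.5],[0.353,0.215,0.056,0,0,-13.5],[0.353,0.215,0.056,0,0,-13.5],[0.353,0.215,0.056,0,0,-13.5],[0.353,0.215,0.056,0,0,-13.5],[0.353,0.215,0.056,0,0,-13.5],[0.353,0.215,0.056,0,0,-13.5]]'
cat > snap.py <<'E'
import sys,cv2,numpy as np
from plant import r, camrig, probe_bus, close_job
n,t=sys.argv[1:3]
c=camrig.capture(n); np.savez(f"pics/{t}.npz",**c); cv2.imwrite(f"pics/{t}.png",c["frame"][:,:,::-1])
s=probe_bus.get_state(); print(s["time_s"],s["tcp_pos"].round(4),s["eef_rot"].round(2),s["contact_force"].round(2),s["gripper_width"])
E
python3 snap.py wrist w1
```

```text
time_s: 1.15
tcp_pos: [0.4515, 0.363, 0.1699]
eef_rot: [179.9, 0.0, -0.2]
contact_force: [0.4, 0.1, -0.9]
gripper_width: 0.0875
gripper_force: 0.0
1.2 [0.4509 0.3643 0.1703] [ 1.7997e+02  2.0000e-02 -9.0000e-02] [-0.05  0.68 -1.25] 0.08729125556543525
```

View pics/w1.png

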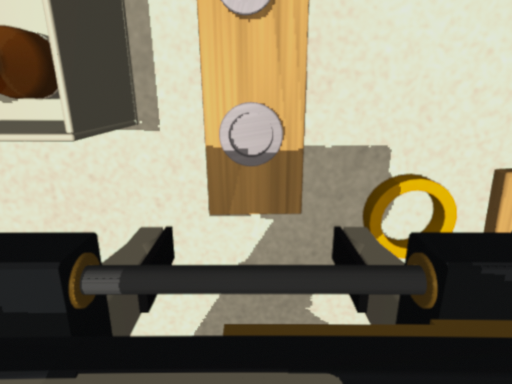

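The wrist view shows the large pull at (251,133), partly at the shadow edge, with the small pull at (246,3) clear of it.

```bash
cat > pull.py <<'E'
# fit flange ellipse: grey blob near guess
from h import *
def grey(c,guess,rad=45,lo=55):
    f=c["frame"].astype(int); m=((f.max(2)-f.min(2)<32)&(f.max(2)>lo)).astype(np.uint8)
    k=np.zeros_like(m);cv2.circle(k,tuple(int(v) for v in guess),rad,1,-1)
    m=cv2.morphologyEx(m*k,cv2.MORPH_OPEN,np.ones((3,3)))
    n,l,st,ce=cv2.connectedComponentsWithStats(m)
    i=1+np.argmax(st[1:,4]); cs,_=cv2.findContours((l==i).astype(np.uint8),cv2.RETR_EXTERNAL,cv2.CHAIN_APPROX_NONE)
    return cv2.fitEllipse(cv2.convexHull(max(cs,key=cv2.contourArea)))
E
python3 - <<'E'
from pull import *
W=load("pics/w1.npz");e=grey(W,(251,133),45);print(e)
print(plane(W,[e[0]],.031),plane(W,[e[0]],.025))
S=load("pics/scene0.npz");I=load("pics/side0.npz")
a=grey(S,(374,293),25);b=grey(I,(264,316),20);print(a,b,tri(S,a[0],I,b[0]),tri(W,e[0],S,a[0]),tri(W,e[0],I,b[0]))
E
python3 go.py 0.493 0.3645 0.11 0
```

```text
((250.70660400390625, 134.00502014160156), (62.662879943847656, 63.157405853271484), 3.6595215797424316)
[[0.49356198 0.36533551 0.031     ]] [[0.49282691 0.36537138 0.025     ]]
((374.7737731933594, 292.48931884765625), (24.75248146057129, 28.99875259399414), 119.03773498535156) ((264.4917907714844, 315.88751220703125), (23.007545471191406, 24.06389808654785), 100.06668853759766) (array([0.49222996, 0.36478521, 0.02484671]), np.float64(0.00017585317521410954)) (array([0.49307382, 0.36523461, 0.02645266]), np.float64(0.00029034718122880734)) (array([0.49254902, 0.36527662, 0.02532794]), np.float64(0.0006582590393350733))
1.2 d [ 0.0422 -0.0002  0.0602] rv [ 0.03  0.02 -0.09] rows 1.7632751458473752 0.012773420177134445 F [-0.1  0.7 -1.2]
```

```bash
python3 drive.py '[[0.042,-0.001,0.05,0,0,0],[0.042,-0.001,0.05,0,0,0],[0.042,-0.001,0.05,0,0,0],[0.042,-0.001,0.05,0,0,0]]' 0.085
python3 snap.py wrist w2; python3 - <<'E'
from pull import *
W=load("pics/w1.npz");V=load("pics/w2.npz");e=grey(W,(251,133),45)
g=pix(V,[.4935,.3653,.031])[0];f=grey(V,g,62);print(g,f,plane(V,[f[0]],.031),tri(W,e[0],V,f[0]))
E
python3 go.py 0.4935 0.3653 0.0245 0
```

```text
time_s: 1.53
tcp_pos: [0.4916, 0.3667, 0.1193]
eef_rot: [179.9, 0.1, 0.1]
contact_force: [-0.6, -0.5, 0.2]
gripper_width: 0.085
gripper_force: 0.0
1.5833 [0.4917 0.3672 0.1205] [1.7997e+02 1.0000e-02 1.1000e-01] [-0.39  0.52 -0.15] 0.08504204971350332
[254.98374917 190.96382157] ((254.7577667236328, 189.99855041503906), (69.03084564208984, 71.76908111572266), 86.07952117919922) [[0.49432607 0.3654881  0.031     ]] (array([0.49304874, 0.36540526, 0.02684123]), np.float64(9.006536095841068e-05))
1.5833 d [0.0018 0.0018 0.096 ] rv [0.03 0.01 0.11] rows 2.303157738602567 0.016820556507922926 F [-0.4  0.5 -0.1]
```

```bash
python3 drive.py '[[0.002,0.001,0.04,0,0,0],[0.002,0.001,0.08,0,0,0],[0.002,0.001,0.0965,0,0,0],[0.002,0.001,0.0965,0,0,0],[0.002,0.001,0.0965,0,0,0]]' && python3 snap.py wrist w3 && python3 drive.py '[[0,0,0,0,0,0],[0,0,0,0,0,0],[0,0,0,0,0,0],[0,0,0,0,0,0],[0,0,0,0,0,0]]' 0.05 25 && python3 snap.py side s1
```

```text
time_s: 2.0
tcp_pos: [0.494, 0.3662, 0.025]
eef_rot: [180.0, -0.0, 0.1]
contact_force: [-0.1, 0.1, 0.9]
gripper_width: 0.0847
gripper_force: 0.0
2.05 [0.4947 0.3669 0.0261] [-1.799e+02 -1.100e-01  1.500e-01] [0.63 1.06 0.54] 0.08477945978417191
time_s: 2.47
tcp_pos: [0.4947, 0.3656, 0.0249]
eef_rot: [-179.9, -0.0, 0.0]
contact_force: [-1.0, 0.2, 4.8]
gripper_width: 0.0583
gripper_force: 25.0
2.5167 [0.4947 0.3656 0.0249] [-1.7995e+02 -5.0000e-02  5.0000e-02] [-1.9   0.23  5.93] 0.058164077961049734
```

```bash
python3 drive.py '[[0,0,-0.02,0,0,0],[0,0,-0.06,0,0,0],[0,0,-0.1,0,0,0],[0,0,-0.1,0,0,0],[0,0,-0.1,0,0,0]]' && python3 snap.py side s2 && python3 snap.py scene s3 && python3 - <<'E'
from h import *
out=[]
for t in("s2","s3"):
    c=load(f"pics/{t}.npz");u,v=pix(c,[.494,.365,.12])[0].astype(int);print(u,v)
    out.append(cv2.resize(c["frame"][max(v-50,0):v+50,u-65:u+65,::-1],(400,300),interpolation=cv2.INTER_CUBIC))
cv2.imwrite("pics/c1.png",np.hstack(out))
E
```

```text
time_s: 2.93
tcp_pos: [0.4954, 0.3665, 0.1268]
eef_rot: [-179.8, -0.2, 0.0]
contact_force: [-0.5, 0.0, -2.5]
gripper_width: 0.0585
gripper_force: 25.0
2.9833 [0.4943 0.3654 0.1247] [-1.7991e+02 -3.0000e-02  2.0000e-02] [-0.64 -0.02 -2.56] 0.05827953515506476
3.0333 [0.4937 0.3647 0.1234] [1.7998e+02 6.0000e-02 2.0000e-02] [-0.81 -0.88 -1.63] 0.058056366711418075
264 294
385 268
```

View pics/c1.png

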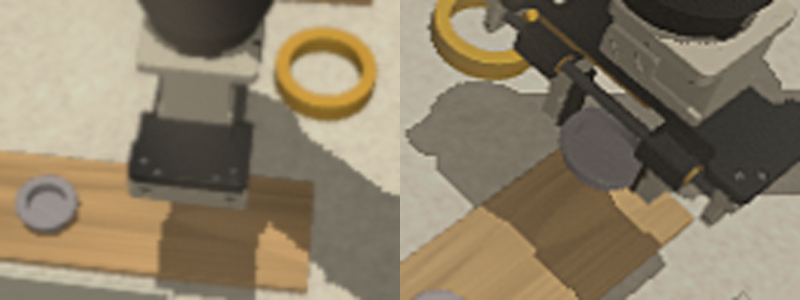

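The side crop shows the small pull undisturbed and the large one out of the tray, hidden by the finger. The scene crop shows the large pull as a shaded disc between the fingers, centred near (605,150) and looking tilted, so I'll check with depth.

```bash
python3 snap.py wrist w4; python3 - <<'E'
from h import *
np.set_printoptions(precision=4,suppress=True)
W=load("pics/w4.npz");g=pix(W,[.494,.365,.128])[0];print(g)
S=load("pics/s3.npz")
for c,nm in((W,"w"),(S,"s")):
    g=pix(c,[.494,.365,.128])[0];yy,xx=np.mgrid[int(g[1])-80:int(g[1])+80,int(g[0])-80:int(g[0])+80].reshape(2,-1)
    ok=(xx>=0)&(xx<512)&(yy>=0)&(yy<384);xx,yy=xx[ok],yy[ok]
    P=depth(c,np.c_[xx,yy]);m=(np.hypot(P[:,0]-.494,P[:,1]-.365)<.034)&(P[:,2]>.08)&(P[:,2]<.165);Q=P[m]
    print(nm,len(Q))
    for z in np.arange(.08,.165,.006):
        q=Q[(Q[:,2]>=z)&(Q[:,2]<z+.006)]
        if len(q): print(round(z,3),len(q),q[:,:2].min(0),q[:,:2].max(0))
f=W["frame"]; v=int(pix(W,[.494,.365,.128])[0][1]); cv2.imwrite("pics/c2.png",cv2.resize(f[v-90:v+60,140:370,::-1],(690,450)))
E
```

```text
3.0833 [0.4936 0.3644 0.1227] [1.7992e+02 1.0000e-01 2.0000e-02] [-0.86  0.06 -3.31] 0.05764081634109434
[253.3783 245.3992]
w 7689
0.11 2247 [0.4754 0.3448] [0.5079 0.3865]
0.116 928 [0.4764 0.3445] [0.508  0.3864]
0.122 835 [0.4616 0.3329] [0.5222 0.3976]
0.128 2733 [0.462  0.3326] [0.522  0.3976]
0.134 201 [0.4863 0.3322] [0.505  0.3977]
0.14 201 [0.4909 0.3323] [0.5042 0.3976]
0.146 187 [0.4941 0.3326] [0.504  0.3979]
0.152 162 [0.4838 0.3325] [0.5041 0.3978]
0.158 179 [0.4832 0.3325] [0.5052 0.3978]
0.164 16 [0.4844 0.3328] [0.5042 0.3948]
s 639
0.11 25 [0.4729 0.3449] [0.5186 0.3886]
0.116 256 [0.4711 0.3439] [0.5209 0.39  ]
0.122 51 [0.4709 0.3341] [0.5229 0.3963]
0.128 249 [0.4722 0.3327] [0.5241 0.3973]
0.134 12 [0.487  0.3341] [0.5044 0.3971]
0.14 13 [0.4882 0.3333] [0.5059 0.3969]
0.146 14 [0.4881 0.3336] [0.5055 0.3968]
0.152 9 [0.4909 0.3345] [0.5058 0.3961]
0.158 9 [0.4971 0.333 ] [0.506 0.336]
0.164 1 [0.4876 0.336 ] [0.4876 0.336 ]
```

View pics/c2.png

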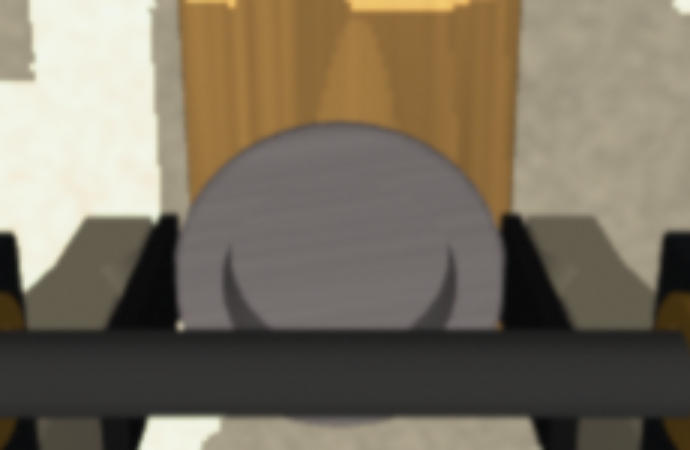

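The wrist crop shows the flange level between the pads, with the dish ring symmetric about (340,250) in the crop. Depth agrees: flange top at about 0.13 m, dish floor about 13 mm lower.

```bash
python3 go.py 0.535 -0.031 0.14 0
```

```text
3.0833 d [ 0.0413  0.3955 -0.0168] rv [0.08 0.1  0.02] rows 9.543913497277895 0.018449372772056005 F [-0.9  0.1 -3.3]
```

```bash
python3 drive.py '[[0.002,0.02,-0.01,0,0,0],[0.006,0.06,-0.016,0,0,0],[0.01,0.1,-0.016,0,0,0],[0.014,0.14,-0.016,0,0,0],[0.018,0.18,-0.016,0,0,0],[0.022,0.22,-0.016,0,0,0],[0.026,0.26,-0.016,0,0,0],[0.03,0.3,-0.016,0,0,0],[0.034,0.34,-0.016,0,0,0],[0.038,0.375,-0.016,0,0,0],[0.041,0.395,-0.016,0,0,0],[0.041,0.395,-0.016,0,0,0]]'; python3 drive.py '[[0,0,0,0,0,0],[0,0,0,0,0,0]]'
python3 snap.py wrist w5; cat > bore.py <<'E'
import sys
from h import *
def bore(c,P0):
    g=pix(c,[*P0,.038])[0];yy,xx=np.mgrid[0:384,0:512];z=c["z_map"]
    P=depth(c,np.c_[xx.ravel(),yy.ravel()]).reshape(384,512,3)
    m=((P[...,2]<.033)&(z>0)).astype(np.uint8);k=np.zeros_like(m);R=np.linalg.norm(pix(c,[P0[0],P0[1]+.036,.038])[0]-g)
    cv2.circle(k,tuple(int(v) for v in g),int(R),1,-1)
    m*=k;n,l,st,_=cv2.connectedComponentsWithStats(m);i=1+np.argmax(st[1:,4])
    cs,_=cv2.findContours((l==i).astype(np.uint8),cv2.RETR_EXTERNAL,cv2.CHAIN_APPROX_NONE)
    h=cv2.convexHull(max(cs,key=cv2.contourArea));Q=plane(c,h.reshape(-1,2),.038)[:,:2]
    (x,y),rad=cv2.minEnclosingCircle(Q.astype(np.float32));A=np.c_[2*Q,np.ones(len(Q))];s=np.linalg.lstsq(A,(Q**2).sum(1),rcond=None)[0]
    e=cv2.fitEllipse(h)
    return (x,y,rad),(s[0],s[1],np.sqrt(s[2]+s[0]**2+s[1]**2)),e,st[i]
E
python3 - <<'E'
from bore import *
for t in("w5","scene0","side0"):
    try: print(t,bore(load(f"pics/{t}.npz"),(.581,-.031)))
    except Exception as ex: print(t,ex)
W=load("pics/w5.npz");g=pix(W,[.581,-.031,.038])[0];print(g)
cv2.imwrite("pics/c3.png",W["frame"][:,:,::-1])
P=depth(W,[[g[0]+60,g[1]-60],[g[0]-60,g[1]-60]]);print(P)
E
```

```text
time_s: 4.08
tcp_pos: [0.5345, -0.0337, 0.1387]
eef_rot: [179.9, 0.2, -0.2]
contact_force: [0.3, 0.3, -1.5]
gripper_width: 0.0583
gripper_force: 25.0
time_s: 4.25
tcp_pos: [0.535, -0.0301, 0.1392]
eef_rot: [180.0, 0.1, -0.0]
contact_force: [0.2, -0.0, -2.7]
gripper_width: 0.0583
gripper_force: 25.0
4.3 [ 0.5352 -0.0295  0.1394] [1.7999e+02 7.0000e-02 5.0000e-02] [ 0.66  0.45 -1.6 ] 0.05858821089334986
w5 ((0.5845104455947876, -0.0311745572835207, 0.026003273203969002), (np.float64(0.5844686220661482), np.float64(-0.031190189368691945), np.float64(0.02573341400792765)), ((254.94102478027344, 129.4014892578125), (63.49296569824219, 64.05109405517578), 7.167377948760986), array([ 224,   98,   63,   64, 3189], dtype=int32))
scene0 ((0.5840750932693481, -0.029783403500914574, 0.025374984368681908), (np.float64(0.5842389338481833), np.float64(-0.03026205743749194), np.float64(0.024404733229662474)), ((236.40565490722656, 196.202392578125), (13.510169982910156, 19.537439346313477), 86.47494506835938), array([227, 190,  20,  14, 212], dtype=int32))
side0 ((0.5837891697883606, -0.03035026788711548, 0.02521653287112713), (np.float64(0.5841644809953668), np.float64(-0.029527046060050077), np.float64(0.023761344480954363)), ((249.75706481933594, 197.1682586669922), (10.549717903137207, 15.964505195617676), 90.35792541503906), array([242, 192,  17,  11, 136], dtype=int32))
[254.6937632  134.67423644]
[[ 0.62690107 -0.07728588  0.03738126]
 [ 0.62689632  0.01563122  0.03665521]]
```

View pics/c3.png

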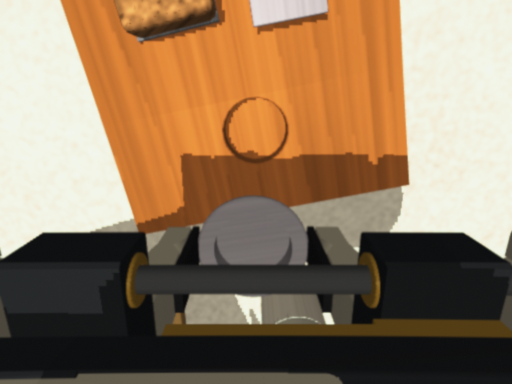

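The wrist view shows the bore mouth at (255,129), 64 px across, with the door level around it. The held pull is at (253,245) between the pads.

```bash
python3 - <<'E'
from h import *
np.set_printoptions(precision=4,suppress=True)
from plant import r, camrig, probe_bus, close_job
s=probe_bus.get_state();print(s["tcp_pos"],s["eef_rot"])
for t,c0 in(("w4",(.4936,.3648)),("w5",(.535,-.0305))):
    W=load(f"pics/{t}.npz");yy,xx=np.mgrid[150:320,170:340];uv=np.c_[xx.ravel(),yy.ravel()];P=depth(W,uv)
    D=np.hypot(P[:,0]-c0[0],P[:,1]-c0[1]);m=(D<.0335)&(abs(P[:,1]-c0[1])<.0285)
    top=np.median(P[m&(D>.024)&(D<.028)][:,2]);f=m&(abs(P[:,2]-top)<.0035)&(D>.0215)
    A=np.c_[P[f][:,:2]-c0,np.ones(f.sum())];co=np.linalg.lstsq(A,P[f][:,2],rcond=None)[0]
    k=np.zeros((384,512),np.uint8);k[uv[m&(abs(P[:,2]-top)<.004)][:,1],uv[m&(abs(P[:,2]-top)<.004)][:,0]]=1
    cs=max(cv2.findContours(k,cv2.RETR_EXTERNAL,cv2.CHAIN_APPROX_NONE)[0],key=cv2.contourArea).reshape(-1,2)
    Q=plane(W,cs,top)[:,:2];q=Q[(abs(Q[:,1]-c0[1])<.026)&(Q[:,0]>c0[0]+.012)]
    a=np.linalg.lstsq(np.c_[2*q,np.ones(len(q))],(q**2).sum(1),rcond=None)[0]
    print(t,top,co,"slopes",a[:2],np.sqrt(a[2]+a[0]**2+a[1]**2),len(q))
E
```

```text
[ 0.5352 -0.0295  0.1394] [179.986    0.0738   0.0538]
w4 0.12846808692621303 [-0.0082 -0.0009  0.1286] slopes [0.507  0.3648] 0.016671824564741648 167
w5 0.14425942839248548 [-0.0091 -0.0003  0.1444] slopes [ 0.5485 -0.0301] 0.016436068726888027 167
```

```bash
python3 - <<'E'
from h import *
for t,c0,z in(("w4",(.4936,.3648),.1285),("w5",(.535,-.0305),.1443)):
    W=load(f"pics/{t}.npz");yy,xx=np.mgrid[150:340,170:340];P=depth(W,np.c_[xx.ravel(),yy.ravel()])
    q=P[(abs(P[:,2]-z)<.003)&(abs(P[:,1]-c0[1])<.02)&(abs(P[:,0]-c0[0])<.04)]
    # centre from front edge at several y
    for s in(1,-1):
        e=[]
        for y in np.arange(-.015,.0151,.005):
            b=q[abs(q[:,1]-c0[1]-y)<.0012]
            e.append((b[:,0].max() if s>0 else b[:,0].min())-s*np.sqrt(.03**2-y*y))
        print(t,s,np.round(np.array(e),4))
E
python3 go.py 0.5845 -0.031 0.075 0
```

```text
w4 1 [0.4921 0.4921 0.4923 0.4922 0.4923 0.4925 0.493 ]
w4 -1 [0.5311 0.4921 0.4918 0.492  0.4924 0.4909 0.532 ]
w5 1 [0.5327 0.5332 0.5332 0.5334 0.5336 0.5336 0.5343]
w5 -1 [0.5719 0.5335 0.5335 0.5332 0.5332 0.5326 0.5741]
4.3 d [0.0494 0.0015 0.0644] rv [0.01 0.07 0.05] rows 1.9457941571259019 0.012913366046608261 F [ 0.7  0.4 -1.6]
```

```bash
python3 drive.py '[[0.03,0,0.02,0,0,0],[0.0511,0.0005,0.05,0,0,0],[0.0511,0.0005,0.08,0,0,0],[0.0511,0.0005,0.084,0,0,0],[0.0511,0.0005,0.084,0,0,0],[0.0511,0.0005,0.084,0,0,0]]'; python3 drive.py '[[0,0,0.002,0,0,0],[0,0,0.004,0,0,0],[0,0,0.006,0,0,0],[0,0,0.006,0,0,0]]'
```

```text
time_s: 4.8
tcp_pos: [0.5868, -0.0295, 0.0568]
eef_rot: [180.0, 0.0, 0.1]
contact_force: [0.3, 0.6, -1.3]
gripper_width: 0.0581
gripper_force: 25.0
time_s: 5.13
tcp_pos: [0.5869, -0.03, 0.0508]
eef_rot: [-180.0, -0.1, 0.1]
contact_force: [-0.2, 0.4, -1.7]
gripper_width: 0.058
gripper_force: 25.0
```

```bash
python3 drive.py '[[0,0,0.001,0,0,0],[0,0,0.002,0,0,0],[0,0,0.003,0,0,0],[0,0,0.003,0,0,0]]'; python3 drive.py '[[0,0,0.001,0,0,0],[0,0,0.0015,0,0,0],[0,0,0.0015,0,0,0]]'
```

```text
time_s: 5.47
tcp_pos: [0.5864, -0.0305, 0.0468]
eef_rot: [180.0, 0.0, 0.0]
contact_force: [0.6, -2.1, -2.1]
gripper_width: 0.0585
gripper_force: 25.0
time_s: 5.72
tcp_pos: [0.5864, -0.0306, 0.0453]
eef_rot: [180.0, 0.0, 0.0]
contact_force: [-0.7, -3.9, -1.1]
gripper_width: 0.0585
gripper_force: 25.0
```

```bash
python3 drive.py '[[0,0,0.001,0,0,0],[0,0,0.001,0,0,0]]'
```

```text
time_s: 5.88
tcp_pos: [0.5863, -0.0306, 0.0447]
eef_rot: [180.0, 0.1, 0.1]
contact_force: [-3.0, -4.6, 2.4]
gripper_width: 0.058
gripper_force: 25.0
```

```bash
python3 drive.py '[[-0.0005,0.001,0,0,0,0],[-0.0005,0.001,0,0,0,0]]';python3 drive.py '[[0,0,0.001,0,0,0],[0,0,0.001,0,0,0]]'
```

```text
time_s: 6.05
tcp_pos: [0.5863, -0.0312, 0.0446]
eef_rot: [-180.0, -0.0, 0.0]
contact_force: [0.4, -4.0, 0.3]
gripper_width: 0.0583
gripper_force: 25.0
time_s: 6.22
tcp_pos: [0.5861, -0.0314, 0.0437]
eef_rot: [180.0, 0.0, 0.1]
contact_force: [-2.8, -4.0, 2.3]
gripper_width: 0.0581
gripper_force: 25.0
```

```bash
python3 drive.py '[[-0.0005,0.0008,0.0005,0,0,0],[-0.0005,0.0008,0.001,0,0,0],[-0.0005,0.0008,0.001,0,0,0]]'; python3 drive.py '[[0,0,0,0,0,0],[0,0,0,0,0,0],[0,0,0,0,0,0],[0,0,0,0,0,0]]' 0.08;  python3 drive.py '[[0,0,-0.02,0,0,0],[-0.01,0,-0.06,0,0,0],[-0.03,0,-0.09,0,0,0],[-0.05,0,-0.1,0,0,0],[-0.05,0,-0.1,0,0,0]]'; python3 snap.py wrist w6;python3 - <<'E'
from h import *
W=load("pics/w6.npz");g=pix(W,[.5845,-.031,.049])[0];print(g)
yy,xx=np.mgrid[0:384,0:512];P=depth(W,np.c_[xx.ravel(),yy.ravel()]);D=np.hypot(P[:,0]-.5845,P[:,1]+.031)
f=(D<.029)&(D>.022)&(P[:,2]>.04);A=np.c_[P[f][:,:2]-[.5845,-.031],np.ones(f.sum())];print("slopes/top",np.linalg.lstsq(A,P[f][:,2],rcond=None)[0],f.sum())
m=((P[:,2]>.043)&(D<.037)).reshape(384,512).astype(np.uint8)
e=max(cv2.findContours(m,cv2.RETR_EXTERNAL,cv2.CHAIN_APPROX_NONE)[0],key=cv2.contourArea);el=cv2.fitEllipse(e);print(el,plane(W,[el[0]],.048))
d=(D>.04)&(D<.05)&(P[:,2]>.02);print("door z",np.median(P[d][:,2]))
E
```

```text
time_s: 6.47
tcp_pos: [0.5856, -0.032, 0.0426]
eef_rot: [180.0, 0.0, 0.0]
contact_force: [-3.1, -2.7, 3.9]
gripper_width: 0.0581
gripper_force: 25.0
time_s: 6.8
tcp_pos: [0.5863, -0.0316, 0.0425]
eef_rot: [-180.0, -0.1, 0.1]
contact_force: [-0.4, 0.4, -0.2]
gripper_width: 0.0778
gripper_force: 0.0
time_s: 7.22
tcp_pos: [0.535, -0.0316, 0.146]
eef_rot: [-179.9, -0.3, 0.1]
contact_force: [-0.3, -0.2, -0.8]
gripper_width: 0.08
gripper_force: 0.0
7.2667 [ 0.5357 -0.0316  0.1446] [-1.7991e+02 -2.3000e-01  7.0000e-02] [ 0.57 -0.42 -0.31] 0.0799702274402985
[253.10873819 131.71147729]
slopes/top [-1.19632082 -0.00201071  0.20131183] 13182
((258.9505310058594, 356.221435546875), (64.0717544555664, 304.2026672363281), 88.86921691894531) [[ 0.36173194 -0.03725085  0.048     ]]
door z 0.23086522949597724
```

```bash
cat > seat.py <<'E'
# flange height above the door, tilt and centre from a depth view:  seat.py file
import sys
from h import *
def seat(t,c0=(.5845,-.031)):
    W=load(f"pics/{t}.npz");yy,xx=np.mgrid[0:384,0:512];P=depth(W,np.c_[xx.ravel(),yy.ravel()]);P[P[:,2]>.075]=9
    D=np.hypot(P[:,0]-c0[0],P[:,1]-c0[1])
    d=(D>.04)&(D<.055)&(P[:,2]>.03)&(P[:,2]<.046);fit=lambda k:np.linalg.lstsq(np.c_[P[k][:,:2]-c0,np.ones(k.sum())],P[k][:,2],rcond=None)[0]
    a=fit(d);dz=P[:,2]-(P[:,:2]-c0)@a[:2]-a[2]
    f=(D<.0285)&(D>.0225)&(dz>-.001)&(dz<.03);m=((dz>.0015)&(D<.037)).reshape(384,512).astype(np.uint8)
    b=fit(f);print(t,"top above door mm",1e3*(b[2]-a[2]),"under",1e3*(b[2]-a[2])-3,"tilt x,y rad",b[:2]-a[:2],"n",f.sum(),"door",a)
    cs=cv2.findContours(m,cv2.RETR_EXTERNAL,cv2.CHAIN_APPROX_NONE)[0]
    if cs:
        e=max(cs,key=cv2.contourArea)
        Q=plane(W,cv2.convexHull(e).reshape(-1,2),b[2])[:,:2];print("centre",cv2.minEnclosingCircle(Q.astype(np.float32)))
if __name__=="__main__":
    np.set_printoptions(precision=4,suppress=True); [seat(t) for t in sys.argv[1:]]
E
python3 snap.py scene s6; python3 snap.py side s7; python3 seat.py w6 s6 s7
```

```text
7.3167 [ 0.536  -0.0316  0.1435] [-1.7995e+02 -1.4000e-01  7.0000e-02] [ 1.22  0.35 -0.49] 0.0801652163230026
7.3667 [ 0.5361 -0.0318  0.1427] [-1.7997e+02 -6.0000e-02  6.0000e-02] [-0.48  0.39  0.32] 0.08006810694919564
w6 top above door mm 10.0762441712203 under 7.076244171220299 tilt x,y rad [ 0.1055 -0.0027] n 1485 door [0.0013 0.0007 0.0374]
centre ((0.5830854773521423, -0.03151002526283264), 0.030133986845612526)
s6 top above door mm 7.454375413233322 under 4.454375413233322 tilt x,y rad [ 0.0619 -0.0541] n 156 door [-0.0002  0.      0.039 ]
centre ((0.5864073038101196, -0.02931511215865612), 0.03459266945719719)
s7 top above door mm 8.23309302747624 under 5.23309302747624 tilt x,y rad [ 0.0706 -0.0242] n 100 door [-0.0002 -0.0008  0.039 ]
centre ((0.5856652855873108, -0.02555961348116398), 0.037163667380809784)
```

```bash
python3 go.py 0.45 -0.357 0.22 0
```

```text
7.3667 d [-0.0864  0.3251 -0.0776] rv [-0.03 -0.06  0.06] rows 8.278726019619242 0.012484109646274416 F [-0.5  0.4  0.3]
```

```bash
python3 drive.py '[[0,0.02,-0.035,0,0,0],[0,0.05,-0.06,0,0,0],[-0.01,0.09,-0.075,0,0,0],[-0.02,0.13,-0.077,0,0,0],[-0.03,0.17,-0.077,0,0,0],[-0.04,0.21,-0.077,0,0,0],[-0.05,0.25,-0.077,0,0,0],[-0.06,0.28,-0.077,0,0,0],[-0.075,0.31,-0.077,0,0,0],[-0.086,0.325,-0.077,0,0,0],[-0.086,0.325,-0.077,0,0,0],[-0.086,0.325,-0.077,0,0,0]]' 0.06 
python3 snap.py wrist w7; python3 snap.py scene s8; python3 seat.py s8
```

```text
time_s: 8.37
tcp_pos: [0.4496, -0.3582, 0.2179]
eef_rot: [-180.0, 0.1, -0.1]
contact_force: [0.3, 0.2, -0.0]
gripper_width: 0.0598
gripper_force: 0.0
8.4167 [ 0.4501 -0.3574  0.2183] [-1.7996e+02  1.0000e-01 -3.0000e-02] [ 0.3   0.26 -0.45] 0.06007078114474795
8.4667 [ 0.4504 -0.357   0.2185] [-1.7997e+02  7.0000e-02  3.0000e-02] [-0.83 -1.74  0.21] 0.06004374384526399
s8 top above door mm 7.418731160658651 under 4.418731160658651 tilt x,y rad [ 0.0666 -0.0298] n 168 door [ 0.0007 -0.0009  0.0389]
centre ((0.5823184251785278, -0.030456457287073135), 0.034589894115924835)
```

View pics/w7.png

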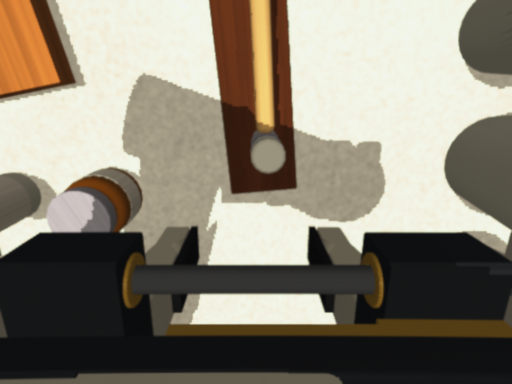

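The wrist view shows the mallet head top at (268,154) and the handle running up to (261,0) over the dark rest board. The jar and glue are at the left, clear.

```bash
cat > mal.py <<'E'
from h import *
import sys
np.set_printoptions(precision=4,suppress=True)
def mal(t,box=(.38,.72,-.45,-.28)):
    W=load(f"pics/{t}.npz");yy,xx=np.mgrid[0:384,0:512];uv=np.c_[xx.ravel(),yy.ravel()];P=depth(W,uv)
    k=(P[:,0]>box[0])&(P[:,0]<box[1])&(P[:,1]>box[2])&(P[:,1]<box[3])
    h=P[k&(P[:,2]>.1)&(P[:,2]<.125)];c=cv2.minEnclosingCircle(h[:,:2].astype(np.float32))
    g=P[k&(P[:,2]>.062)&(P[:,2]<.088)&(P[:,0]>c[0][0]+.025)]
    l=cv2.fitLine(g[:,:2].astype(np.float32),cv2.DIST_HUBER,0,.01,.01).ravel();l*=np.sign(l[0]) if 0 else 1
    v=l[:2]*np.sign(l[0]);o=l[2:]
    print(t,"head",c,np.median(h,0),"handle z",np.percentile(g[:,2],[50,90,98]),"yaw",np.degrees(np.arctan2(v[1],v[0])),"at +70:",o+v*((np.array(c[0])-o)@v+.07), "line at head",o+v*((np.array(c[0])-o)@v))
    w=(g[:,:2]-o)@np.array([-v[1],v[0]]);print("width",np.percentile(w,[2,98]),"x",g[:,0].min(),g[:,0].max())
    b=P[k&(P[:,2]>.005)&(P[:,2]<.02)];print("board z",np.median(b[:,2]))
for t in sys.argv[1:]: mal(t)
E
python3 mal.py w7 scene0 side0; python3 go.py 0.545 -0.357 0.15 0
```

```text
w7 head ((0.4767259955406189, -0.3702825903892517), 0.015115316025912762) [ 0.4778 -0.3697  0.1111] handle z [0.0737 0.0751 0.0758] yaw 3.3022206 at +70: [ 0.5466 -0.366 ] line at head [ 0.4767 -0.37  ]
width [-0.0087  0.0085] x 0.5017780603767599 0.6035072880550308
board z 0.011384502518700268
scene0 head ((0.475271999835968, -0.36966657638549805), 0.016059143468737602) [ 0.4785 -0.3646  0.1123] handle z [0.0737 0.0771 0.0783] yaw 2.919538 at +70: [ 0.5449 -0.3611] line at head [ 0.475  -0.3647]
width [-0.0129  0.005 ] x 0.5003629702041793 0.7070504927042636
board z 0.013341210159223515
side0 head ((0.4764263331890106, -0.36663535237312317), 0.015843331813812256) [ 0.4765 -0.3614  0.1095] handle z [0.0713 0.0752 0.0774] yaw 3.8383958 at +70: [ 0.5461 -0.3594] line at head [ 0.4763 -0.3641]
width [-0.0132  0.0084] x 0.5015831802428106 0.7049662214472008
board z 0.012924160306550303
8.4667 d [0.0947 0.0001 0.0684] rv [-0.03  0.07  0.03] rows 2.801161755584289 0.012121583562947135 F [-0.8 -1.7  0.2]
```

```bash
python3 drive.py '[[0.04,0.004,0,0,0,-3.3],[0.08,0.009,0.01,0,0,-3.3],[0.098,0.009,0.04,0,0,-3.3],[0.098,0.009,0.08,0,0,-3.3],[0.098,0.009,0.09,0,0,-3.3],[0.098,0.009,0.09,0,0,-3.3],[0.098,0.009,0.09,0,0,-3.3]]'; python3 snap.py wrist w8; python3 mal.py w8; python3 go.py 0.5484 -0.3659 0.046 3.3
```

```text
time_s: 9.05
tcp_pos: [0.5482, -0.3657, 0.1301]
eef_rot: [180.0, 0.1, 3.4]
contact_force: [0.5, -0.6, 0.6]
gripper_width: 0.0601
gripper_force: 0.0
9.1 [ 0.5489 -0.3662  0.1316] [ 1.7992e+02 -9.0000e-02  3.4100e+00] [-0.93 -0.77 -0.11] 0.06029320777202376
w8 head ((0.4792134761810303, -0.3700750172138214), 0.014658035710453987) [ 0.4862 -0.3694  0.1103] handle z [0.0737 0.0749 0.0755] yaw 3.1904142 at +70: [ 0.5491 -0.3661] line at head [ 0.4792 -0.37  ]
width [-0.0086  0.0085] x 0.5042890181385195 0.6810262397074995
board z 0.01137085205127128
9.1 d [-0.0006 -0.0004  0.0856] rv [ 0.08 -0.09  0.11] rows 2.0535151235333733 0.022525600088580802 F [-0.9 -0.8 -0.1]
```

```bash
python3 drive.py '[[0,0,0.04,0,0,0],[0,0,0.08,0,0,0],[0,0,0.085,0,0,0],[0,0,0.085,0,0,0]]' && python3 drive.py '[[0,0,0,0,0,0],[0,0,0,0,0,0],[0,0,0,0,0,0],[0,0,0,0,0,0],[0,0,0,0,0,0],[0,0,0,0,0,0]]' 0.01 58 && python3 drive.py '[[0,0,-0.005,0,0,0],[0,0,-0.03,0,0,0],[0,0,-0.07,0,0,0],[0,0,-0.1,0,0,0],[0,0,-0.1,0,0,0],[0,0,-0.1,0,0,0]]'; python3 go.py 0.6855 -0.029 0.14 0
```

```text
time_s: 9.43
tcp_pos: [0.5472, -0.366, 0.0447]
eef_rot: [-180.0, 0.1, 3.3]
contact_force: [0.7, -0.1, 1.8]
gripper_width: 0.06
gripper_force: 0.0
time_s: 9.93
tcp_pos: [0.5484, -0.3661, 0.0454]
eef_rot: [180.0, -0.1, 3.3]
contact_force: [0.6, 0.2, -0.1]
gripper_width: 0.0256
gripper_force: 0.0
time_s: 10.43
tcp_pos: [0.5489, -0.3661, 0.1464]
eef_rot: [180.0, -0.2, 3.3]
contact_force: [-0.5, -0.4, -5.9]
gripper_width: 0.0178
gripper_force: 57.9
10.4333 d [ 0.156  -0.3286  0.0067] rv [ 0.04 -0.2   3.33] rows 8.723496377546667 0.46654052529315276 F [-0.5 -0.4 -5.9]
```

```bash
cat > held.py <<'E'
# handle pitch/height and head extent relative to the TCP, in tool-yaw frame
from h import *
import sys
from plant import r, camrig, probe_bus, close_job
np.set_printoptions(precision=4,suppress=True)
tag=sys.argv[1];s=probe_bus.get_state();tcp=s["tcp_pos"];yaw=np.radians(s["eef_rot"][2]);cam={}
for n in("wrist","scene","side"):
    c=camrig.capture(n);np.savez(f"pics/{tag}_{n}.npz",**c);yy,xx=np.mgrid[0:384,0:512];P=depth(c,np.c_[xx.ravel(),yy.ravel()])-tcp
    P=np.c_[P[:,0]*np.cos(yaw)+P[:,1]*np.sin(yaw),-P[:,0]*np.sin(yaw)+P[:,1]*np.cos(yaw),P[:,2]]
    h=P[(abs(P[:,1])<.008)&(P[:,0]>.045)&(P[:,0]<.165)&(abs(P[:,2]-.03)<.05)]
    if len(h)>20:
        b=np.polyfit(h[:,0],h[:,2],1);res=h[:,2]-np.polyval(b,h[:,0]);k=abs(res)<.004;b=np.polyfit(h[k,0],h[k,2],1);print(n,"handle top slope",b[0],"z at TCP",b[1],"y",np.median(h[:,1]),len(h))
    q=P[(abs(P[:,1])<.02)&(P[:,0]>-.1)&(P[:,0]<-.045)&(abs(P[:,2]-.015)<.09)&(P[:,2]+tcp[2]>.06)]
    if len(q)>10: print("  head x",np.percentile(q[:,0],[2,98]),"y",np.percentile(q[:,1],[2,98]),"z",np.percentile(q[:,2],[1,50,99]),len(q))
s=probe_bus.get_state();print(s["time_s"],tcp,s["tcp_pos"])
E
python3 held.py a
```

```text
wrist handle top slope 0.008409034897365315 z at TCP 0.023952547856111155 y 0.00021034620796317243 6618
  head x [-0.0677 -0.0603] y [-0.0139  0.0147] z [-0.0361 -0.0217 -0.0089] 166
scene handle top slope -0.02167903974361048 z at TCP 0.023676359618856592 y 0.004541969561892916 171
  head x [-0.0826 -0.0502] y [-0.0076  0.0172] z [-0.0364 -0.0122  0.0607] 135
side handle top slope -0.010376328570361108 z at TCP 0.02067308743455429 y 0.004908704069876899 74
  head x [-0.0851 -0.0465] y [-0.0047  0.0194] z [-0.0381  0.0145  0.0597] 261
10.5833 [ 0.5489 -0.3661  0.1464] [ 0.5467 -0.3652  0.1425]
```

```bash
python3 go.py 0.6807 -0.0275 0.13 3.3
```

```text
10.5833 d [ 0.1534 -0.3294  0.0127] rv [-0.11  0.17  0.02] rows 8.718776184774349 0.028748541430026635 F [ 0.1 -0.5 -4.8]
```

```bash
python3 drive.py '[[0.01,-0.02,-0.005,0,0,0],[0.025,-0.055,-0.005,0,0,0],[0.04,-0.09,-0.005,0,0,0],[0.06,-0.13,-0.005,0,0,0],[0.08,-0.17,-0.005,0,0,0],[0.1,-0.21,-0.005,0,0,0],[0.115,-0.245,-0.003,0,0,0],[0.13,-0.28,0.004,0,0,0],[0.143,-0.31,0.008,0,0,0],[0.153,-0.329,0.012,0,0,0],[0.153,-0.329,0.012,0,0,0],[0.153,-0.329,0.012,0,0,0]]'; python3 drive.py '[[0,0,0,0,0,0],[0,0,0,0,0,0]]'; python3 held.py b; python3 - <<'E'
import cv2
from h import *
o=[]
for n in("scene","side"):
    c=load(f"pics/b_{n}.npz");u,v=pix(c,[.6,-.031,.07])[0].astype(int)
    o.append(cv2.resize(c["frame"][v-45:v+45,u-60:u+60,::-1],(400,300),interpolation=cv2.INTER_CUBIC))
cv2.imwrite("pics/c4.png",np.hstack(o))
E
python3 seat.py b_scene b_side
```

```text
time_s: 11.58
tcp_pos: [0.6806, -0.0272, 0.1297]
eef_rot: [180.0, 0.3, 3.5]
contact_force: [-1.0, -0.3, -4.5]
gripper_width: 0.018
gripper_force: 57.9
time_s: 11.75
tcp_pos: [0.6808, -0.0295, 0.1317]
eef_rot: [180.0, 0.1, 3.3]
contact_force: [-0.5, 0.7, -4.5]
gripper_width: 0.0176
gripper_force: 57.9
wrist handle top slope 0.002537982616393897 z at TCP 0.024000973743002113 y 0.00019233209767990662 6654
  head x [-0.0676 -0.0603] y [-0.014   0.0147] z [-0.036  -0.0217 -0.0089] 169
scene handle top slope -0.01763343540944973 z at TCP 0.02613674646904166 y 0.004562960155149759 421
  head x [-0.0827 -0.059 ] y [-0.0104  0.0146] z [-0.0347  0.0619  0.0659] 151
side handle top slope 0.023833455491107613 z at TCP 0.01834061045087249 y 0.005837053580403347 182
  head x [-0.0837 -0.0464] y [-0.008  0.016] z [-0.0341  0.0244  0.0661] 330
11.9 [ 0.6808 -0.0295  0.1317] [ 0.6813 -0.0297  0.1326]
b_scene top above door mm 7.503554263937194 under 4.503554263937194 tilt x,y rad [ 0.0446 -0.0389] n 166 door [-0.0013 -0.001   0.039 ]
centre ((0.5836214423179626, -0.033818136900663376), 0.03224635124206543)
b_side top above door mm 8.512897891254166 under 5.512897891254166 tilt x,y rad [ 0.0821 -0.0419] n 94 door [-0.0004 -0.0004  0.0392]
centre ((0.5847976803779602, -0.028617536649107933), 0.03448137268424034)
```

View pics/c4.png

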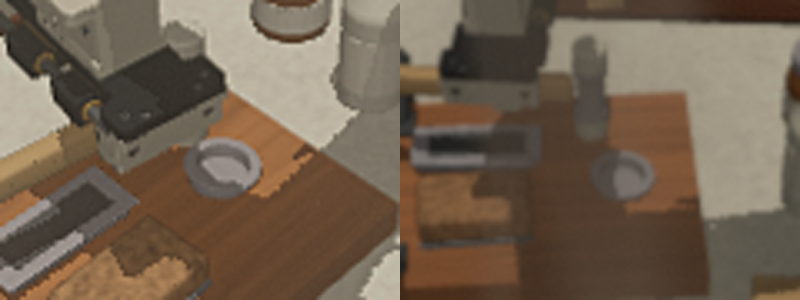

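The crops show the mallet head upright beside the far edge of the pull's flange (scene crop (222,165), side crop (622,175)). The pull stands proud of the door, nearly square, and the sanding block and oblong pull are undisturbed.

```bash
python3 drive.py '[[0,-0.001,0.02,0,0,0],[0,-0.001,0.04,0,0,0],[0,-0.001,0.042,0,0,0],[0,-0.001,0.042,0,0,0],[0,-0.001,0.042,0,0,0]]'; python3 drive.py '[[0,0,0.002,0,0,0],[0,0,0.004,0,0,0],[0,0,0.004,0,0,0]]'
```

```text
time_s: 12.32
tcp_pos: [0.682, -0.0281, 0.0915]
eef_rot: [180.0, -0.0, 3.3]
contact_force: [-0.1, 0.2, -4.2]
gripper_width: 0.0175
gripper_force: 57.9
time_s: 12.57
tcp_pos: [0.6817, -0.0276, 0.087]
eef_rot: [-180.0, -0.0, 3.3]
contact_force: [-0.4, -0.3, -5.6]
gripper_width: 0.0177
gripper_force: 57.9
```

```bash
python3 drive.py '[[0,0,-0.01,0,0,0],[0,0,0.006,0,0,0],[0,0,0.006,0,0,0]]'; python3 drive.py '[[0,0,0,0,0,0]]'
```

```text
time_s: 12.82
tcp_pos: [0.6815, -0.0275, 0.0804]
eef_rot: [-180.0, -0.0, 3.3]
contact_force: [-0.9, 0.7, -5.5]
gripper_width: 0.0177
gripper_force: 57.9
time_s: 12.9
tcp_pos: [0.681, -0.0277, 0.0807]
eef_rot: [180.0, 0.1, 3.3]
contact_force: [0.0, 0.4, -4.1]
gripper_width: 0.0178
gripper_force: 57.9
```

```bash
python3 drive.py '[[0,0,0.001,0,0,0],[0,0,0.002,0,0,0],[0,0,0.002,0,0,0]]'; python3 held.py d >/dev/null; python3 seat.py d_scene d_side; python3 - <<'E'
from h import *
for n in("scene","side"):
    c=load(f"pics/d_{n}.npz");yy,xx=np.mgrid[0:384,0:512];P=depth(c,np.c_[xx.ravel(),yy.ravel()])
    q=P[(P[:,0]>.59)&(P[:,0]<.632)&(abs(P[:,1]+.033)<.022)&(P[:,2]>.044)&(P[:,2]<.15)]
    for z in np.arange(.044,.15,.006):
        b=q[(q[:,2]>=z)&(q[:,2]<z+.006)]
        if len(b):print(n,round(z,3),len(b),b.min(0).round(4),b.max(0).round(4))
E
```

```text
time_s: 13.15
tcp_pos: [0.6818, -0.0277, 0.0794]
eef_rot: [180.0, -0.0, 3.4]
contact_force: [0.3, -0.5, 1.6]
gripper_width: 0.018
gripper_force: 57.9
d_scene top above door mm 5.240426669835152 under 2.240426669835152 tilt x,y rad [-0.0952 -0.0222] n 68 door [-0.0004 -0.0006  0.0389]
centre ((0.5853954553604126, -0.02745325118303299), 0.034847646951675415)
d_side top above door mm 8.016842992919056 under 5.016842992919056 tilt x,y rad [ 0.1271 -0.0011] n 72 door [-0.0004 -0.0041  0.0393]
centre ((0.5880329608917236, -0.026874428614974022), 0.040323320776224136)
scene 0.044 3 [ 0.605  -0.0192  0.0443] [ 0.6138 -0.0184  0.0464]
scene 0.116 2 [ 0.6007 -0.0212  0.1181] [ 0.6017 -0.0198  0.1197]
scene 0.122 10 [ 0.6001 -0.0217  0.1235] [ 0.6187 -0.0157  0.1278]
scene 0.128 16 [ 0.6001 -0.0238  0.128 ] [ 0.6209 -0.0159  0.133 ]
scene 0.134 28 [ 0.5961 -0.0303  0.1341] [ 0.6248 -0.0162  0.1398]
scene 0.14 82 [ 0.5976 -0.0453  0.1403] [ 0.6247 -0.0161  0.1457]
side 0.044 11 [ 0.5928 -0.0519  0.0452] [ 0.6224 -0.0123  0.0498]
side 0.05 16 [ 0.5977 -0.0308  0.0502] [ 0.6267 -0.0156  0.0556]
si
[... 349 characters left out ...]
 -0.0291  0.086 ] [ 0.6311 -0.0175  0.0911]
side 0.092 13 [ 0.6025 -0.0267  0.092 ] [ 0.6276 -0.0168  0.0976]
side 0.098 18 [ 0.6003 -0.0337  0.0981] [ 0.6304 -0.0179  0.1038]
side 0.104 14 [ 0.6004 -0.0308  0.1041] [ 0.6311 -0.0168  0.1085]
side 0.11 10 [ 0.5979 -0.0299  0.1103] [ 0.6236 -0.0173  0.1156]
side 0.116 18 [ 0.5974 -0.0317  0.1165] [ 0.6227 -0.0145  0.122 ]
side 0.122 12 [ 0.5971 -0.0297  0.1225] [ 0.6229 -0.0158  0.1272]
side 0.128 19 [ 0.5973 -0.0314  0.1281] [ 0.6232 -0.0145  0.134 ]
side 0.134 15 [ 0.5978 -0.0345  0.1345] [ 0.6268 -0.0132  0.14  ]
side 0.14 53 [ 0.5967 -0.0416  0.1401] [ 0.624  -0.0158  0.1458]
side 0.146 1 [ 0.6021 -0.0233  0.1474] [ 0.6021 -0.0233  0.1474]
```

```bash
python3 drive.py '[[0,0,-0.03,0,0,0],[-0.03,0,-0.06,0,0,0],[-0.07,0,-0.065,0,0,0],[-0.11,0,-0.065,0,0,0],[-0.14,0,-0.065,0,0,0],[-0.14,0,-0.065,0,0,0],[-0.14,0,-0.065,0,0,0]]'; python3 snap.py wrist w9; python3 seat.py w9 w6
```

```text
time_s: 13.88
tcp_pos: [0.5403, -0.0359, 0.1442]
eef_rot: [-180.0, -0.1, 3.4]
contact_force: [0.2, 0.2, -3.2]
gripper_width: 0.0176
gripper_force: 57.9
13.9333 [ 0.5418 -0.0357  0.1442] [-1.7998e+02 -1.0000e-01  3.3700e+00] [ 0.63  0.58 -3.55] 0.01760885888321251
w9 top above door mm 5.837158077963367 under 2.837158077963367 tilt x,y rad [-0.0997 -0.0263] n 784 door [0.0008 0.0006 0.0374]
centre ((0.5836624503135681, -0.0143972747027874), 0.02444598078727722)
w6 top above door mm 10.0762441712203 under 7.076244171220299 tilt x,y rad [ 0.1055 -0.0027] n 1485 door [0.0013 0.0007 0.0374]
centre ((0.5830854773521423, -0.03151002526283264), 0.030133986845612526)
```

```bash
python3 - <<'E'
from h import *
o=[]
for t in("w6","w9"):
    c=load(f"pics/{t}.npz");u,v=pix(c,[.584,-.031,.045])[0].astype(int);print(u,v)
    o.append(cv2.resize(c["frame"][v-50:v+70,u-80:u+80,::-1],(400,300),interpolation=cv2.INTER_CUBIC))
    for nm,P0 in dict(far=(.609,-.031),near=(.5585,-.031),left=(.584,-.0055),right=(.584,-.0565)).items():
        px=pix(c,[[*P0,.045]])[0];x,y=px.astype(int);w=[[a,b] for a in range(x-2,x+3) for b in range(y-2,y+3)]
        print(t,nm,px.round(),np.median(depth(c,w)[:,2]).round(4),end="; ")
cv2.imwrite("pics/c5.png",np.hstack(o))
E
```

```text
253 131
w6 far [253. 100.] 0.051; w6 near [253. 163.] 0.0446; w6 left [222. 132.] 0.0475; w6 right [284. 132.] 0.0482; 250 137
w9 far [253. 106.] 0.1694; w9 near [249. 169.] 0.1694; w9 left [219. 136.] 0.0427; w9 right [282. 140.] 0.0438;
```

View pics/c5.png

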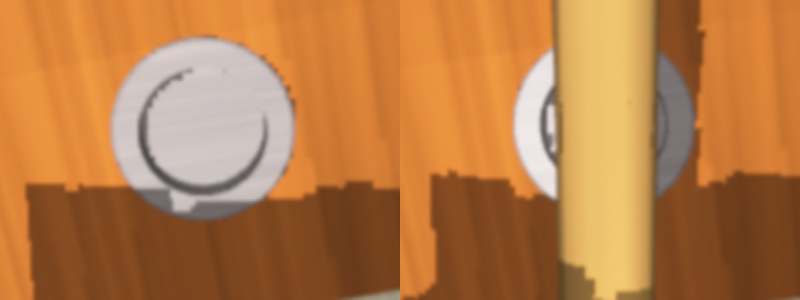

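The left crop, before the tap, shows the pull centred but far-side high. The right crop, after the tap, shows it lower with the handle hiding its far and near parts, so I'll look from the side.

```bash
python3 drive.py '[[0.015,-0.025,0,0,0,0],[0.015,-0.05,0,0,0,0],[0.015,-0.05,0,0,0,0],[0.015,-0.05,0,0,0,0]]'; python3 snap.py wrist w10; python3 seat.py w10;  cat > quad.py <<'E'
import sys
from h import *
for t in sys.argv[1:]:
    c=load(f"pics/{t}.npz")
    for nm,P0 in dict(far=(.609,-.031),near=(.5585,-.031),left=(.584,-.0055),right=(.584,-.0565),doorL=(.584,.01),doorR=(.584,-.072)).items():
        x,y=pix(c,[[*P0,.045]])[0].astype(int);w=[[a,b] for a in range(x-2,x+3) for b in range(y-2,y+3)]
        print(t,nm,np.median(depth(c,w)[:,2]).round(4),end="; ")
E
python3 quad.py w10
```

```text
time_s: 14.27
tcp_pos: [0.5548, 0.0162, 0.1431]
eef_rot: [180.0, 0.0, 3.4]
contact_force: [0.4, -0.2, -4.4]
gripper_width: 0.0172
gripper_force: 57.9
14.3167 [0.5544 0.0155 0.143 ] [1.7999e+02 3.0000e-02 3.4100e+00] [-0.42 -0.24 -4.48] 0.01793612344366121
w10 top above door mm 5.834486384847924 under 2.8344863848479243 tilt x,y rad [-0.0987 -0.0293] n 1399 door [0.0012 0.0006 0.0374]
centre ((0.5848021507263184, -0.03117734007537365), 0.030662795528769493)
w10 far 0.0408; w10 near 0.0457; w10 left 0.0424; w10 right 0.0436; w10 doorL 0.167; w10 doorR 0.0374;
```

```bash
python3 - <<'E'
from h import *
for t,tc in(("w10",(.5546,.0157,.143)),("b_wrist",(.681,-.0296,.1322))):
    c=load(f"pics/{t}.npz");yy,xx=np.mgrid[0:384,0:512];P=depth(c,np.c_[xx.ravel(),yy.ravel()])-tc
    a=np.radians(3.4);P=np.c_[P[:,0]*np.cos(a)+P[:,1]*np.sin(a),-P[:,0]*np.sin(a)+P[:,1]*np.cos(a),P[:,2]]
    h=P[(abs(P[:,1])<.006)&(P[:,0]>.04)&(P[:,0]<.16)&(abs(P[:,2]-.03)<.03)];print(t,np.polyfit(h[:,0],h[:,2],1))
E
python3 go.py 0.6305 -0.030 0.1 3.3
```

```text
w10 [0.0035721  0.02443263]
b_wrist [0.00185694 0.02386129]
14.3167 d [0.0732 0.0499 0.043 ] rv [0.01 0.03 0.11] rows 2.3630099529182913 0.01563858198390295 F [-0.4 -0.2 -4.5]
```

```bash
python3 drive.py '[[0.035,0.025,0,0,0,0],[0.073,0.05,0,0,0,0],[0.073,0.05,0.03,0,0,0],[0.073,0.05,0.045,0,0,0],[0.073,0.05,0.045,0,0,0],[0.073,0.05,0.045,0,0,0]]'; python3 go.py 0.6305 -0.030 0.083 3.3
```

```text
time_s: 14.82
tcp_pos: [0.6289, -0.0317, 0.0973]
eef_rot: [180.0, 0.2, 3.3]
contact_force: [0.4, -0.6, -3.2]
gripper_width: 0.0175
gripper_force: 57.9
14.8167 d [ 0.0017 -0.0016  0.0143] rv [ 0.05  0.18 -0.  ] rows 0.34841868003396015 0.02608554383977916 F [ 0.4 -0.6 -3.2]
```

```bash
python3 drive.py '[[0.001,-0.001,0.016,0,0,0],[0.001,-0.001,0.016,0,0,0]]'; python3 drive.py '[[0,0,-0.016,0,0,0],[0,0,-0.016,0,0,0]]'; python3 drive.py '[[0,0,0.018,0,0,0],[0,0,0.018,0,0,0]]'; python3 drive.py '[[0,0,-0.018,0,0,0],[-0.035,-0.025,-0.045,0,0,0],[-0.073,-0.05,-0.06,0,0,0],[-0.073,-0.05,-0.06,0,0,0],[-0.073,-0.05,-0.06,0,0,0]]'; python3 snap.py wrist w11; python3 seat.py w11; python3 quad.py w11
```

```text
time_s: 14.98
tcp_pos: [0.6303, -0.0296, 0.0822]
eef_rot: [-180.0, 0.0, 3.3]
contact_force: [-1.5, 0.1, -5.1]
gripper_width: 0.0175
gripper_force: 57.9
time_s: 15.15
tcp_pos: [0.6324, -0.0294, 0.1024]
eef_rot: [180.0, -0.3, 3.4]
contact_force: [1.6, -0.2, -3.2]
gripper_width: 0.0178
gripper_force: 57.9
time_s: 15.32
tcp_pos: [0.6296, -0.0294, 0.0798]
eef_rot: [-180.0, 0.0, 3.3]
contact_force: [-1.3, 0.5, -6.2]
gripper_width: 0.0176
gripper_force: 57.9
time_s: 15.73
tcp_pos: [0.5529, 0.0175, 0.1437]
eef_rot: [-179.9, -0.2, 3.5]
contact_force: [-0.6, -0.2, -4.5]
gripper_width: 0.0176
gripper_force: 57.9
15.7833 [0.5542 0.017  0.143 ] [-179.94   -0.18    3.47] [ 1.35  0.12 -4.73] 0.017322195341556348
w11 top above door mm 3.7518871422486946 under 0.7518871422486946 tilt x,y rad [ 0.0171 -0.0044] n 1358 door [0.0012 0.0003 0.0374]
centre ((0.5838308334350586, -0.030739033594727516), 0.03012576326727867)
w11 far 0.0413; w11 near 0.0407; w11 left 0.041; w11 right 0.0413; w11 doorL 0.1677; w11 doorR 0.0373;
```

```bash
python3 go.py 0.681 -0.029 0.1 3.3
```

```text
15.7833 d [0.1236 0.0537 0.0433] rv [-0.06 -0.18  0.17] rows 3.39479066281056 0.03589955622624992 F [ 1.3  0.1 -4.7]
```

```bash
python3 drive.py '[[0.035,0.015,0,0,0,0],[0.07,0.03,0,0,0,0],[0.105,0.045,0.02,0,0,0],[0.123,0.053,0.043,0,0,0],[0.123,0.053,0.043,0,0,0],[0.123,0.053,0.043,0,0,0]]'; python3 go.py 0.681 -0.029 0.079 3.3
```

```text
time_s: 16.28
tcp_pos: [0.68, -0.0311, 0.0943]
eef_rot: [179.9, 0.3, 3.2]
contact_force: [-1.1, 0.1, -3.9]
gripper_width: 0.0176
gripper_force: 57.9
16.2833 d [ 0.0012 -0.0021  0.0152] rv [ 0.05  0.32 -0.06] rows 0.370044174208796 0.045248583050394524 F [-1.1  0.1 -3.9]
```

```bash
python3 drive.py '[[0,-0.001,0.018,0,0,0],[0,-0.001,0.019,0,0,0]]'; python3 drive.py '[[0,0,0,0,0,0]]'; python3 drive.py '[[0,0,-0.018,0,0,0],[-0.025,0,-0.018,0,0,0],[-0.05,0,-0.018,0,0,0],[-0.05,0,-0.018,0,0,0],[-0.05,0,0.001,0,0,0],[-0.05,0,0.001,0,0,0]]'
```

```text
time_s: 16.45
tcp_pos: [0.6811, -0.0288, 0.0785]
eef_rot: [180.0, -0.1, 3.4]
contact_force: [-0.2, 0.6, 0.4]
gripper_width: 0.0179
gripper_force: 58.0
time_s: 16.53
tcp_pos: [0.6804, -0.0286, 0.0795]
eef_rot: [180.0, -0.0, 3.4]
contact_force: [-0.5, 0.2, -3.9]
gripper_width: 0.0177
gripper_force: 58.0
time_s: 17.03
tcp_pos: [0.6307, -0.0313, 0.0783]
eef_rot: [-180.0, -0.1, 3.4]
contact_force: [-0.9, 0.5, 1.0]
gripper_width: 0.0175
gripper_force: 58.0
```

Light contact on both sides. I'll lift and look again.

```bash
python3 drive.py '[[0,0,-0.02,0,0,0],[-0.035,-0.025,-0.05,0,0,0],[-0.073,-0.05,-0.064,0,0,0],[-0.073,-0.05,-0.064,0,0,0],[-0.073,-0.05,-0.064,0,0,0]]'; python3 snap.py wrist w12; python3 seat.py w12; python3 quad.py w12; python3 go.py 0.5484 -0.3659 0.14 3.3
```

```text
time_s: 17.45
tcp_pos: [0.5525, 0.0155, 0.1447]
eef_rot: [-179.9, -0.1, 3.4]
contact_force: [1.0, -0.9, -5.0]
gripper_width: 0.0177
gripper_force: 58.0
17.5 [0.5539 0.0151 0.144 ] [-1.7994e+02 -1.3000e-01  3.4700e+00] [ 0.65  0.2  -3.52] 0.017878422956875837
w12 top above door mm 3.0672679535409184 under 0.06726795354091841 tilt x,y rad [0.0029 0.0025] n 1341 door [ 0.001  -0.0003  0.0374]
centre ((0.5847051739692688, -0.03053811751306057), 0.030459612607955933)
w12 far 0.0407; w12 near 0.0406; w12 left 0.0405; w12 right 0.0406; w12 doorL 0.169; w12 doorR 0.0373; 17.5 d [-0.0285  0.38    0.0036] rv [-0.06 -0.13  0.17] rows 9.137698124530283 0.030993592884034037 F [ 0.7  0.2 -3.5]
```

```bash
python3 drive.py '[[-0.002,0.02,-0.005,0,0,0],[-0.004,0.055,-0.005,0,0,0],[-0.007,0.095,-0.005,0,0,0],[-0.01,0.135,-0.005,0,0,0],[-0.013,0.175,-0.005,0,0,0],[-0.016,0.215,-0.005,0,0,0],[-0.019,0.255,-0.005,0,0,0],[-0.022,0.295,-0.003,0,0,0],[-0.025,0.335,0,0,0,0],[-0.028,0.365,0.003,0,0,0],[-0.0285,0.38,0.003,0,0,0],[-0.0285,0.38,0.003,0,0,0]]';python3 drive.py '[[0,0,0.02,0,0,0],[0,0,0.05,0,0,0],[0,0,0.06,0,0,0],[0,0,0.06,0,0,0],[0,0,0.06,0,0,0]]'; python3 go.py 0.5484 -0.3659 0.0525 3.3; python3 held.py z
```

```text
time_s: 18.5
tcp_pos: [0.5477, -0.3705, 0.1376]
eef_rot: [-180.0, 0.1, 3.1]
contact_force: [0.2, -0.1, -4.6]
gripper_width: 0.0178
gripper_force: 58.0
time_s: 18.92
tcp_pos: [0.5486, -0.3666, 0.0786]
eef_rot: [-180.0, 0.1, 3.4]
contact_force: [-0.5, 0.6, -4.0]
gripper_width: 0.0176
gripper_force: 58.0
18.9167 d [-0.0002 -0.0007  0.0261] rv [-0.01  0.09  0.1 ] rows 0.6263535998719226 0.019195504001307952 F [-0.5  0.6 -4. ]
wrist handle top slope -0.0010349060938677874 z at TCP 0.02404592884199087 y 0.00015102578353283318 6693
  head x [-0.0668 -0.0601] y [-0.0134  0.015 ] z [-0.0184 -0.0139 -0.0085] 62
scene handle top slope -0.026108045740429072 z at TCP 0.024215215357582583 y 0.004815138918207016 287
  head x [-0.0829 -0.0566] y [-0.0087  0.0148] z [-0.0172 -0.0027  0.0651] 92
side handle top slope -0.03265502945947455 z at TCP 0.02582608820852603 y 0.00424643709358475 86
  head x [-0.0819 -0.046 ] y [-0.006   0.0193] z [-0.0172  0.026   0.0665] 207
19.0667 [ 0.5486 -0.3666  0.0786] [ 0.5499 -0.3672  0.0805]
```

```bash
python3 drive.py '[[0,0,0.01,0,0,0],[0,0,0.02,0,0,0],[0,0,0.025,0,0,0],[0,0,0.025,0,0,0]]';python3 drive.py '[[0,0,0.001,0,0,0],[0,0,0.002,0,0,0],[0,0,0.002,0,0,0]]'
```

```text
time_s: 19.4
tcp_pos: [0.5473, -0.3664, 0.0515]
eef_rot: [-179.9, 0.2, 3.3]
contact_force: [-0.5, 0.5, -4.4]
gripper_width: 0.0175
gripper_force: 58.0
time_s: 19.65
tcp_pos: [0.5487, -0.3671, 0.0516]
eef_rot: [180.0, -0.0, 3.3]
contact_force: [-0.7, 0.3, -4.2]
gripper_width: 0.0178
gripper_force: 58.0
```

```bash
python3 drive.py '[[0,0,0.001,0,0,0],[0,0,0.002,0,0,0],[0,0,0.002,0,0,0]]'
```

```text
time_s: 19.9
tcp_pos: [0.5488, -0.367, 0.0497]
eef_rot: [180.0, -0.0, 3.4]
contact_force: [-0.1, 0.3, -4.9]
gripper_width: 0.0175
gripper_force: 58.0
```

```bash
python3 drive.py '[[0,0,0.001,0,0,0],[0,0,0.001,0,0,0]]'; python3 drive.py '[[0,0,0.001,0,0,0],[0,0,0.001,0,0,0]]'
```

```text
time_s: 20.07
tcp_pos: [0.5488, -0.3671, 0.0497]
eef_rot: [180.0, -0.0, 3.4]
contact_force: [-2.6, 2.1, 3.6]
gripper_width: 0.0173
gripper_force: 58.0
time_s: 20.23
tcp_pos: [0.5488, -0.3671, 0.0496]
eef_rot: [180.0, -0.0, 3.4]
contact_force: [-5.2, 3.1, 11.7]
gripper_width: 0.0177
gripper_force: 58.0
```

Seated on the board. Back off the last millimetre, open, then rise clear and check.

```bash
python3 drive.py '[[0,0,-0.0012,0,0,0],[0,0,-0.0012,0,0,0]]'; python3 drive.py '[[0,0,0,0,0,0],[0,0,0,0,0,0],[0,0,0,0,0,0],[0,0,0,0,0,0],[0,0,0,0,0,0]]' 0.055; python3 drive.py '[[0,0,-0.01,0,0,0],[0,0,-0.04,0,0,0],[0,0,-0.08,0,0,0],[-0.03,0,-0.12,0,0,0],[-0.07,0,-0.15,0,0,0],[-0.1,0,-0.17,0,0,0],[-0.1,0,-0.17,0,0,0],[-0.1,0,-0.17,0,0,0]]'; python3 snap.py wrist w13; python3 mal.py w13; python3 snap.py scene s13; python3 snap.py side s14; python3 - <<'E'
from h import *
a=[load(f"pics/{t}.npz")["frame"][:,:,::-1] for t in("s13","s14")]
cv2.imwrite("pics/c6.png",cv2.resize(np.hstack(a),(800,300),interpolation=cv2.INTER_AREA))
E
```

```text
time_s: 20.4
tcp_pos: [0.5488, -0.3671, 0.0496]
eef_rot: [180.0, -0.0, 3.4]
contact_force: [-3.2, 2.2, 6.1]
gripper_width: 0.0178
gripper_force: 58.0
time_s: 20.82
tcp_pos: [0.5486, -0.367, 0.0485]
eef_rot: [-180.0, 0.0, 3.3]
contact_force: [0.8, 0.8, -0.8]
gripper_width: 0.0453
gripper_force: 0.0
time_s: 21.48
tcp_pos: [0.4477, -0.3736, 0.2231]
eef_rot: [179.8, -0.3, 3.3]
contact_force: [0.0, 0.8, 0.5]
gripper_width: 0.0548
gripper_force: 0.0
21.5333 [ 0.4486 -0.3732  0.2211] [179.9   -0.21   3.29] [-0.49 -0.   -0.12] 0.055273151659606314
w13 head ((0.4783743917942047, -0.37032994627952576), 0.014969183132052422) [ 0.4792 -0.3703  0.1111] handle z [0.0737 0.075  0.0757] yaw 3.57928 at +70: [ 0.5482 -0.366 ] line at head [ 0.4784 -0.3703]
width [-0.0083  0.0085] x 0.5033849705772315 0.6047322404232722
board z 0.01139921049773257
21.5833 [ 0.4489 -0.3729  0.2196] [ 1.7996e+02 -1.0000e-01  3.3200e+00] [ 0.31 -0.66 -1.39] 0.05509617576831298
21.6333 [ 0.449  -0.3727  0.2185] [-179.98   -0.      3.34] [-0.44 -0.42 -0.59] 0.05514231904171012
```

View pics/c6.png

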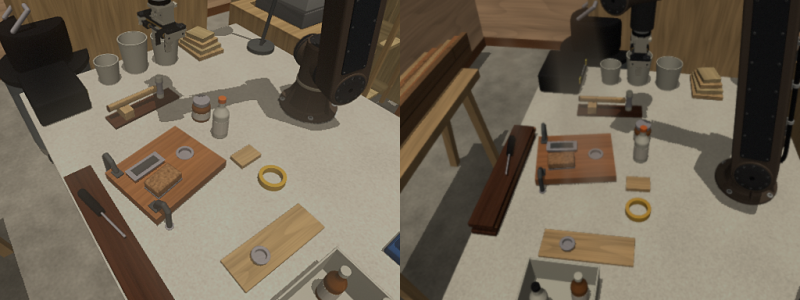

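The views show the pull flush in the door at scene (185,152) and side (596,154). The mallet stands on its rest, head at scene (158,85), within 2 mm of where it began. Everything else is where it was and the arm is clear.

```bash
python3 -c "
from plant import r, camrig, probe_bus, close_job
print(close_job())"
```

```text
the job is handed in; nothing more can be done
None
```

The larger pull is fully home in the bore: my last depth measurement put its flange within about 0.1 mm of the door and level to about 0.004 rad. The mallet is back on its rest within 2 mm of where it stood. The job is handed in at about 22 s, and no verdict was returned. The one thing off plan was the first tap: it drove the far side fully home in one go, from about 0.1 rad far-side high to 0.1 rad the other way (limit 0.16 rad), and the later taps squared it.

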